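Angle a timber length past the post into its stock bay

ROBOT

A 7-joint arm with a two-finger parallel gripper is mounted at the origin on a cart in front of the work surface, level with it; the furniture and walls round the work are solid. World frame = base frame: x ahead of the robot, y to its left, z up, the work surface at z = 0. Lengths are in m, angles in rad, forces in N, time in s.
With the tool pointing down it reaches from about 0.425 to 0.875 m from the base axis. Payload 4.7 kg.
Tool frame: the origin (TCP) lies on the centre line of the jaws, within the pads' length; the fingertips stand 22 mm ahead of it and the grasp point (between the pads) lies 3 mm ahead of it (ctrl.tcp_to_tips is the z of the fingertips in the tool frame, in m); z points along the fingers, y is the direction in which the jaws open and shut (so a half turn about z gives the same grasp; the last joint's range is limited). The gripper opens to 87 mm and grips with 3 to 60 N. Pads are 19 mm wide; open, the fingers measure 117 mm over their backs; the gripper's body (75 mm by 190 mm) begins 51 mm behind the grasp point.
Start: joints at [1.119, 0.321, -0.07, 1.45, 0.023, 1.371, -0.057], TCP at [0.292, -0.581, 0.245] pointing down, gripper open.
Joint ranges: [-2.86, 2.86], [-0.3, 2.09], [-1.38, 1.24], [0.06, 2.45], [-1.56, 4.7], [0.09, 2.05], [-2.69, 2.69]. Speed limits (rad/s): [2.57, 2.57, 3.14, 3.14, 3.14, 3.14, 3.14].

INTERFACE

Orientations are given as a rotation vector (axis times angle).
In Python, from bench import ctrl, cams gives the robot as it stands.
- The arm moves only by the tool move_arm, never from a script. Its argument "deltas" is a list of rows, each an object with "linear": the shift along the tool's x, y, z as a fraction of full scale, a list of three; "turn": the turn, a rotation vector about the tool's x, y, z as a fraction of full scale, a list of three; "claw": the closure, from 0 (fully open) to 1 (shut). In form: [{"linear": [tx, ty, tz], "turn": [wx, wy, wz], "claw": claw}, ...]. A call has 1 to 20 rows; each row shifts and turns the commanded pose from where the row before left it, along the tool's axes as they then stand; what a row does not reach is not made up. Full scale, the value 1, is 0.03 m for a shift and 4 degrees for a turn. A row lasts 1/12 s, in which the tool goes at most 41.7 mm and 7.16 degrees, less where a joint would pass 70% of its speed; a pose out of reach is approached as far as the arm can. A call with a number of a shift or a turn outside -1 to 1 is refused whole. A call with a gripper value outside its range is refused whole. The fingers move at their own pace and stop on an object; "grip_force" is the grip in N (left out, the last holds). Time passes only in rows, so rows that do not move let the fingers close. It gives the time, the measured TCP pose, the force and the opening at its end, in the units of the state.
- ctrl.get_state(): the state, without advancing time (a new reading comes with each control period).
- cams.get_image(name): name is "side" or "top" or "wrist"; returns a dict with "image" (400x640x3 uint8, red, green, blue), "K" (3x3 intrinsics, pixels), "world_from_camera" (4x4, takes a point from camera to world coordinates); the wrist camera has in their place "tool_from_camera" (4x4, takes a point from camera to tool coordinates, whose origin is the TCP and whose axes are the flange's). Camera axes: x right, y down, z forward; pixel columns grow to the right and rows downward; lengths in m; the calibration is good to about 2 mm. A picture is of the moment at which its call begins: read the wrist's pose just before it. There is no depth.
- ctrl.close_job(): hands the job in, once; it reports no verdict.
The state is a dict: "time": time; "joint_positions": joint angles; "qd": joint speeds; "joint_torque": joint torques, N m; "position": TCP position; "tool_rot": TCP orientation; "ft_force": force on the tool from outside, world axes, zero at the start; "torque": the same for the moment, N m; "grip_width": opening from 0.0 (shut) to 1.0 (fully open).
Only numpy, scipy, OpenCV 4.12 (cv2) and the standard library are available. Lean on these libraries where they do the work, as an engineer would, in place of code of your own. Each camera call takes 0.05 s, during which the arm holds its last target. There are 200 camera calls.

TASK

Put the timber length away in the blue stock bay by pushing it with the fingers: work its red end in behind the steel post first, while the plain end is still outside, then push the plain end in, so that the whole piece lies inside the bay flat along the back rail. Only push it, never lift it off the table, and leave the jar, the cup and the sanding block alone. Finish clear of everything.

Things in the scene. Friction and masses are not known exactly. Their poses are not given: they have to be found in the camera images.
- batten: loose timber length, 200 mm long (its y axis), 22 mm wide (x) and 24 mm high (z), about 0.15 kg, lying on the table; origin at the centre of its underside. The red-painted end is at its -y end.
- red_end (a point): centre of the red end face of the timber length: 100 mm from its centre along its -y, 12 mm above its underside
- plain_end (a point): centre of the plain end face of the timber length: 100 mm from its centre along its +y, 12 mm above its underside
- stock_bay: blue U-shaped bay of rails fixed to the bare table (no floor of its own), open toward the robot; origin on the table at the middle of the mouth. Its x axis points into the bay, its y axis to the left along the mouth. Inside it is 240 mm long (y from -120 to +120 mm) and 70 mm deep (x from 0 at the mouth to 70 mm at the back rail's face). Rails are 14 mm thick and 34 mm high; the end rails run from x = 0 to the back rail.
- bay_mouth (a point): middle of the bay's open front, on the table (same point as the bay's origin). Behind the bay stand fixed chests of drawers, over 0.5 m tall, all along the table; their fronts and handles begin 0.63 m ahead of the robot base (world x): keep the hand and wrist clear of them.
- post_foot (a point): foot of the fixed upright steel post in the mouth, at x = -5 mm, y = -75 mm of the bay's frame: 20 mm in diameter, 55 mm tall with a 24 mm black cap; a flat steel strap 34 to 38 mm above the table ties it to the right end rail, and the timber passes below the strap. From the left end rail to the post only 185 mm are free, so the timber cannot go in square.
- jar: bystander: loose small jar with a gold lid, 42 mm in diameter, 46 mm tall, right of the bay; origin at the centre of its underside
- cup: bystander: loose small dark red cup, 52 mm in diameter, 36 mm tall, left of the bay; origin at the centre of its underside
- sanding_block: bystander: loose wooden sanding block, 46 x 80 mm, 28 mm tall, left of the timber; origin at the centre of its underside

How it is judged:
By the outcome, as a careful person would: the job done as asked, in the order asked, and still so for the second after the job is handed in, with the robot touching nothing.
It also fails if it takes over 72 s, if anything falls off the work surface, if the arm or the gripper's body presses on something with over 40 N, if the wrist force passes 120 N, or if a joint passes its speed limit or range.

## Working session

There is one attempt and no reset: what is moved stays moved. The work goes in short steps, Python scripts to look and compute and a tool call to move; the robot and the scene stay as the last step left them, time stands still between calls to the robot, and variables do not carry over. Pictures are saved under pics/ and viewed, about 8 in all and at most 12, crops included, and the job is handed in when it is done.

Besides the shell and the picture viewer there is one more tool, called after "Call:" by a JSON object that holds its "name" and its "arguments", one argument or row to a line. move_arm: Moves the arm, as the interface text tells. Shift numbers are shares of 0.03 m and turn numbers shares of 4 degrees, none past 1 either way. Its arguments: {"type":"object","properties":{"deltas":{"type":"array"},"grip_force":{"type":"number"}},"required":["deltas"]}

```bash
mkdir -p pics; ls
python3 - <<'E'
from bench import ctrl,cams
import cv2,json
s=ctrl.get_state();print({k:s[k] for k in('time','position','tool_rot','grip_width')},ctrl.tcp_to_tips)
for n in('top','side'):
    d=cams.get_image(n);cv2.imwrite(f'pics/{n}0.png',cv2.cvtColor(d['image'],cv2.COLOR_RGB2BGR))
    print(n,d['K'],d['world_from_camera'])
E
```

```text
pics
{'time': 0.0, 'position': array([ 0.29164241, -0.58034351,  0.24347404]), 'tool_rot': array([-3.05504344e+00, -7.24665718e-01,  8.63087373e-04]), 'grip_width': 1.0030953861096552} 0.022
top [[398.17881413   0.         319.83281442]
 [  0.         398.17881413 198.83053996]
 [  0.           0.           1.        ]] [[-0.00211395 -0.99335376  0.11508186  0.33764099]
 [-0.99999721  0.00197817 -0.00129413 -0.19904585]
 [ 0.00105788 -0.11508428 -0.99335517  0.98603811]
 [ 0.          0.          0.          1.        ]]
side [[483.38159404   0.         310.24742261]
 [  0.         483.38159404 187.99235926]
 [  0.           0.           1.        ]] [[-0.97967155 -0.07830839  0.18469284  0.21936649]
 [-0.20060163  0.37495232 -0.90507997  1.05833169]
 [ 0.00162435 -0.92373078 -0.38303891  0.5727914 ]
 [ 0.          0.          0.          1.        ]]
```

View pics/top0.png

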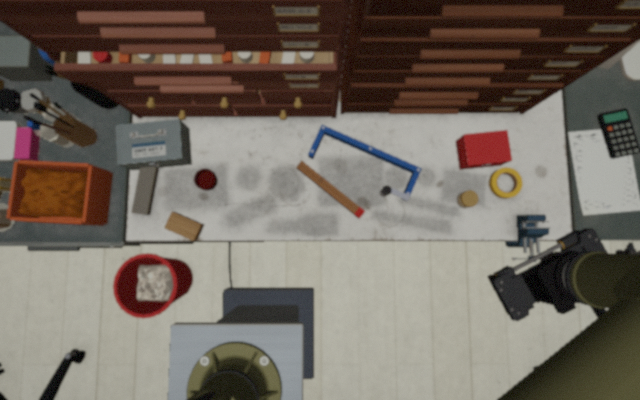

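View pics/side0.png

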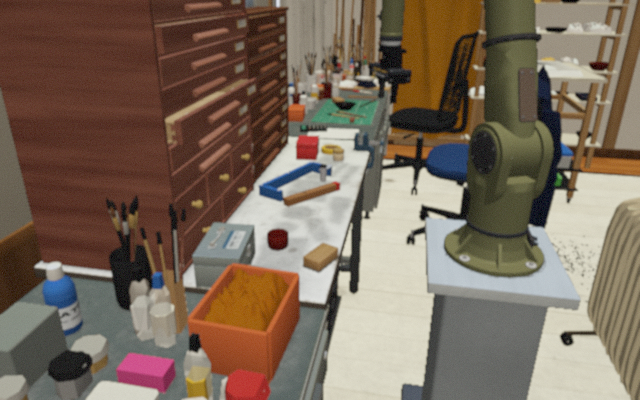

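The top view shows the blue bay from about (322,128) to (418,170), with the post cap near (386,190). The batten runs from (301,165) to its red end at (362,213). The cup is at (205,179), the jar at (468,199) and the sanding block at (184,224). Next I'll enlarge this area.

Run:
```python
import cv2
a=cv2.imread('pics/top0.png')[115:235,285:435]
cv2.imwrite('pics/c0.png',cv2.resize(a,None,fx=5,fy=5,interpolation=cv2.INTER_CUBIC))
```

```text
(no output)
```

View pics/c0.png

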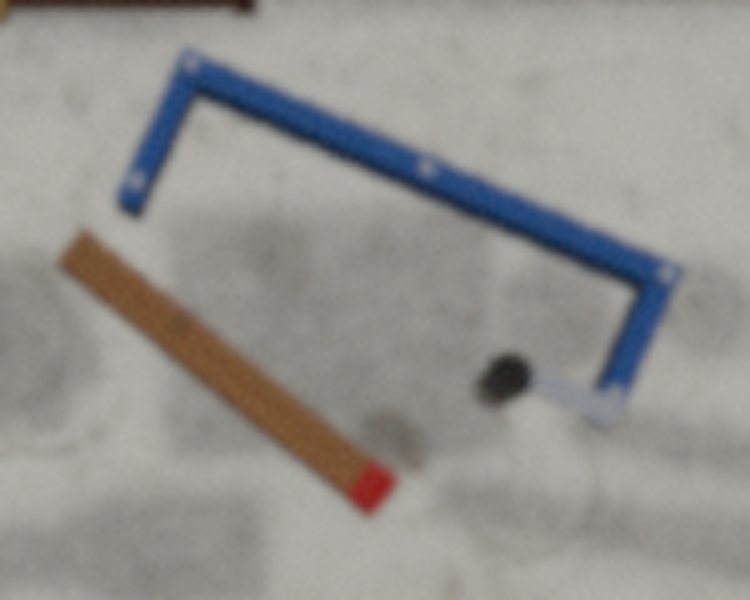

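The enlarged crop is 5x with offset (285,115). Its corner pixels are:
- **Batten top:** (85,228), (58,262), (397,485), (368,515).
- **Rail outer corners:** (185,48), (682,268).
- **Left rail front:** (118,205) to (140,213).
- **Post cap:** (508,378).

```bash
cat > h.py <<'E'
import numpy as np
from bench import ctrl,cams
def ray(d,u,v,z):
    T=d['world_from_camera'];r=T[:3,:3]@np.linalg.inv(d['K'])@[u,v,1];o=T[:3,3]
    return (o+r*(z-o[2])/r[2])[:2]
def crop(d,u,v,z,o=(285,115),f=5): return ray(d,o[0]+(u+.5)/f-.5,o[1]+(v+.5)/f-.5,z)
E
python3 - <<'E'
from h import *
from scipy.optimize import least_squares
np.set_printoptions(precision=4,suppress=True)
d=cams.get_image('top')
b=np.array([crop(d,*p,.024) for p in((85,228),(58,262),(397,485),(368,515))]);print('batten',b)
pl=(b[0]+b[1])/2;rd=(b[2]+b[3])/2;print('plain',pl,'red',rd,'len',np.linalg.norm(pl-rd),'ctr',(pl+rd)/2,'dir deg',np.degrees(np.arctan2(*(pl-rd)[::-1])))
# bay
obs=[((185,48),(.084,.134)),((682,268),(.084,-.134)),((118,205),(0,.134)),((140,213),(0,.12)),((197,92),(.07,.12)),((640,290),(.07,-.12))]
P=np.array([crop(d,*p,.034) for p,_ in obs]);L=np.array([l for _,l in obs])
R=lambda a:np.array([[np.cos(a),-np.sin(a)],[np.sin(a),np.cos(a)]])
f=lambda q:(L@R(q[2]).T+q[:2]-P).ravel()
s=least_squares(f,[.5,-.25,-.3]).x;print('bay',s,np.degrees(s[2]));print(f(s).reshape(-1,2))
print('post meas',crop(d,508,378,.055),'model',R(s[2])@[-.005,-.075]+s[:2])
for n,p in(('plain',pl),('red',rd)):print(n,'in bay',R(s[2]).T@(p-s[:2]))
for n,u,v,z in(('jar',468,199,.046),('cup',205,179,.036),('block',184,224,.028)):
    p=ray(d,u,v,z);print(n,p,R(s[2]).T@(p-s[:2]))
E
```

```text
batten [[ 0.5448 -0.1557]
 [ 0.5279 -0.1425]
 [ 0.4177 -0.3073]
 [ 0.4032 -0.293 ]]
plain [ 0.5364 -0.1491] red [ 0.4105 -0.3001] len 0.19667183328927854 ctr [ 0.4734 -0.2246] dir deg 50.19887655756823
bay [ 0.4993 -0.2909 -0.4292] -24.589746631152913
[[-0.0014  0.001 ]
 [-0.0025 -0.0015]
 [ 0.001   0.0031]
 [-0.0009  0.0011]
 [ 0.0023 -0.0001]
 [ 0.0014 -0.0037]]
post meas [ 0.4657 -0.3569] model [ 0.4635 -0.357 ]
plain in bay [-0.0253  0.1444]
red in bay [-0.0769 -0.0454]
jar [ 0.4454 -0.5525] [ 0.0599 -0.2603]
cup [0.4965 0.0769] [-0.1556  0.3333]
block [0.3884 0.1263] [-0.2745  0.3332]
```

Call:
{"name": "move_arm", "arguments": {
  "deltas": [
    {"linear": [0,0,0],"turn": [0,0,1],"claw": 1},
    {"linear": [0,0,0],"turn": [0,0,1],"claw": 1},
    {"linear": [0,0,0],"turn": [0,0,1],"claw": 1},
    {"linear": [0,0,0],"turn": [0,0,1],"claw": 1},
    {"linear": [0,0,0],"turn": [0,0,1],"claw": 1},
    {"linear": [0,0,0],"turn": [0,0,1],"claw": 1},
    {"linear": [0,0,0],"turn": [0,0,0.67],"claw": 1},
    {"linear": [0.26,-0.9,0],"turn": [0,0,0],"claw": 1},
    {"linear": [0.26,-0.9,0],"turn": [0,0,0],"claw": 1},
    {"linear": [0.26,-0.9,0],"turn": [0,0,0],"claw": 1},
    {"linear": [0.26,-0.9,0],"turn": [0,0,0],"claw": 1},
    {"linear": [0.26,-0.9,0],"turn": [0,0,0],"claw": 1},
    {"linear": [0.26,-0.9,0],"turn": [0,0,0],"claw": 1},
    {"linear": [0.26,-0.9,0],"turn": [0,0,0],"claw": 1},
    {"linear": [0.26,-0.9,0],"turn": [0,0,0],"claw": 1},
    {"linear": [0.26,-0.9,0],"turn": [0,0,0],"claw": 1},
    {"linear": [0.26,-0.9,0],"turn": [0,0,0],"claw": 1},
    {"linear": [0.26,-0.9,0],"turn": [0,0,0],"claw": 1},
    {"linear": [0.26,-0.9,0],"turn": [0,0,0],"claw": 1},
    {"linear": [0,0,0],"turn": [0,0,0],"claw": 1}
  ]
}}

```text
time: 1.82
position: [0.3876, -0.2508, 0.2446]
tool_rot: [-3.14, -0.013, -0.001]
ft_force: [0.0, 0.4, 0.3]
grip_width: 0.007
```

```bash
cat >> h.py <<'E'
import cv2
BAY=np.array([.4993,-.2909]);A=-.4292
Rb=np.array([[np.cos(A),-np.sin(A)],[np.sin(A),np.cos(A)]])
tobay=lambda p:Rb.T@(np.asarray(p)[:2]-BAY)
def look(name):
    d=cams.get_image('top');im=d['image'];cv2.imwrite(f'pics/{name}.png',cv2.cvtColor(im[115:235,285:435],cv2.COLOR_RGB2BGR)if 0 else cv2.resize(cv2.cvtColor(im[110:240,260:440],cv2.COLOR_RGB2BGR),None,fx=4,fy=4,interpolation=cv2.INTER_CUBIC))
    h=cv2.cvtColor(im,cv2.COLOR_RGB2HSV).astype(int);H,S,V=h[...,0],h[...,1],h[...,2]
    roi=np.zeros(H.shape,bool);roi[122:238,270:440]=1
    red=roi&((H<5)|(H>174))&(S>150)&(V>90); br=roi&(H>=4)&(H<16)&(S>100)&(V>70)
    m=((red|br)*255).astype(np.uint8)
    n,l,st,c=cv2.connectedComponentsWithStats(m);k=1+np.argmax(st[1:,4])
    v,u=np.where(l==k);w=np.array([ray(d,a,b,.024) for a,b in zip(u,v)])
    (cx,cy),(a,b),_=r=cv2.minAreaRect((w*1000).astype(np.float32))
    bx=cv2.boxPoints(r)/1000;e=[bx[i]-bx[i-1] for i in(1,2)];ax=max(e,key=np.linalg.norm);ax=ax/np.linalg.norm(ax)
    rv,ru=np.where(red&(l==k));rc=np.mean([ray(d,p,q,.024) for p,q in zip(ru,rv)],0) if len(ru) else None
    c=np.array([cx,cy])/1000
    if rc is not None and (c-rc)@ax<0: ax=-ax
    th=np.degrees(np.arctan2(ax[1],ax[0]))
    print('size mm',sorted((a,b)),'npix',len(u),'nred',len(ru),'ctr',c.round(4),'dir',th.round(1),'tilt in bay',(th-90-np.degrees(A)).round(1),'redpatch bay',None if rc is None else tobay(rc).round(4),'ctr bay',tobay(c).round(4))
    print('red',(c-.1*ax).round(4),tobay(c-.1*ax).round(4),'plain',(c+.1*ax).round(4),tobay(c+.1*ax).round(4))
    if rc is not None:
        c2=rc+ (.1-.006)*ax;print('from red patch: ctr',c2.round(4),'plain bay',tobay(c2+.1*ax).round(4))
def st():
    from scipy.spatial.transform import Rotation as R
    s=ctrl.get_state();r=R.from_rotvec(s['tool_rot']).as_matrix();print('t',round(s['time'],2),'pos',s['position'].round(4),'bay',tobay(s['position']).round(4),'toolx',r[:,0].round(3),'z',r[:,2].round(3),'F',s['ft_force'].round(1),'grip',round(s['grip_width'],2))
E
python3 -c "
from h import *
st();look('l1')"
```

```text
t 1.82 pos [ 0.3876 -0.2508  0.2446] bay [-0.1183 -0.01  ] toolx [1.    0.008 0.001] z [ 0.001  0.002 -1.   ] F [0.  0.4 0.3] grip 0.01
size mm [18.155481338500977, 75.10469818115234] npix 221 nred 0 ctr [ 0.5104 -0.179 ] dir 50.9 tilt in bay -14.6 redpatch bay None ctr bay [-0.0365  0.1063]
red [ 0.4473 -0.2566] [-0.0616  0.0095] plain [ 0.5735 -0.1015] [-0.0113  0.2031]
```

Call:
{"name": "move_arm", "arguments": {
  "deltas": [
    {"linear": [0,0,1],"turn": [0,0,0],"claw": 1},
    {"linear": [0,0,1],"turn": [0,0,0],"claw": 1},
    {"linear": [0,0,1],"turn": [0,0,0],"claw": 1},
    {"linear": [0,0,1],"turn": [0,0,0],"claw": 1},
    {"linear": [0,0,1],"turn": [0,0,0],"claw": 1},
    {"linear": [0,0,1],"turn": [0,0,0],"claw": 1},
    {"linear": [0,0,0.8],"turn": [0,0,0],"claw": 1},
    {"linear": [0,0,0.3],"turn": [0,0,0],"claw": 1},
    {"linear": [0.17,0.14,0],"turn": [0,0,0],"claw": 1},
    {"linear": [0.17,0.14,0],"turn": [0,0,0],"claw": 1},
    {"linear": [0.17,0.14,0],"turn": [0,0,0],"claw": 1},
    {"linear": [0.18,0.1,0],"turn": [0,0,0],"claw": 1},
    {"linear": [0.18,0.1,0],"turn": [0,0,0],"claw": 1},
    {"linear": [0.18,0.1,0],"turn": [0,0,0],"claw": 1},
    {"linear": [0.18,0.1,0],"turn": [0,0,0],"claw": 1},
    {"linear": [0.18,0.1,0],"turn": [0,0,0],"claw": 1},
    {"linear": [0.18,0.1,0],"turn": [0,0,0],"claw": 1},
    {"linear": [0.18,0.1,0],"turn": [0,0,0],"claw": 1},
    {"linear": [0.18,0.1,0],"turn": [0,0,0],"claw": 1},
    {"linear": [0,0,0],"turn": [0,0,0],"claw": 1}
  ]
}}

```text
time: 3.53
position: [0.4455, -0.294, 0.0317]
tool_rot: [3.141, 0.001, 0.002]
ft_force: [0.1, -0.5, -1.0]
grip_width: 0.008
```

```bash
python3 -c "
from h import *
st();look('l2')
d=cams.get_image('wrist');print(d['tool_from_camera']);cv2.imwrite('pics/w2.png',cv2.cvtColor(d['image'],cv2.COLOR_RGB2BGR))
a=cv2.imread('pics/l2.png')
b=cv2.resize(cv2.imread('pics/w2.png'),(720,450))[:, :]
cv2.imwrite('pics/m2.png',cv2.resize(cv2.vconcat([a,cv2.resize(b,(720,450))]),(530,595)))"
```

```text
t 3.53 pos [ 0.4455 -0.294   0.0317] bay [-0.0477 -0.0252] toolx [1.    0.    0.002] z [ 0.002 -0.001 -1.   ] F [ 0.1 -0.5 -1. ] grip 0.01
size mm [18.839323043823242, 114.74623107910156] npix 284 nred 0 ctr [ 0.5059 -0.1944] dir 71.2 tilt in bay 5.8 redpatch bay None ctr bay [-0.0341  0.0905]
red [ 0.4738 -0.2891] [-0.024  -0.0089] plain [ 0.5381 -0.0997] [-0.0443  0.19  ]
[[ 5.03306163e-04 -9.58319901e-01 -2.85696893e-01  7.79960858e-02]
 [ 9.99999864e-01  4.43915415e-04  2.72642513e-04 -1.60385443e-03]
 [-1.34453491e-04 -2.85696991e-01  9.58319994e-01 -1.38972880e-01]
 [ 0.00000000e+00  0.00000000e+00  0.00000000e+00  1.00000000e+00]]
```

View pics/m2.png

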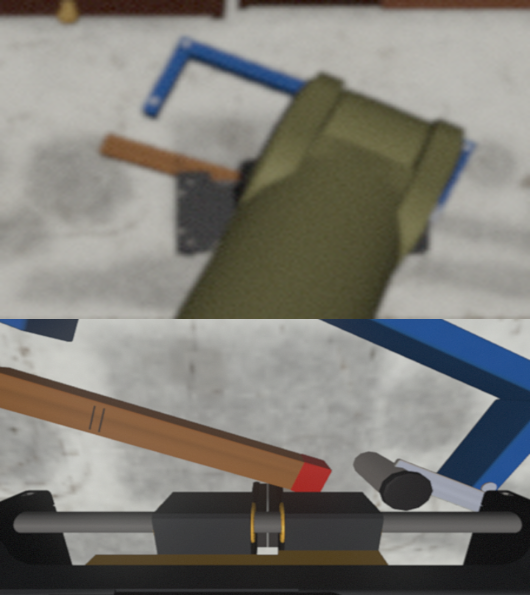

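The wrist view shows the timber turned with its red end about 20 mm short of the post and finger contact near the red end. I'll add wrist-camera tracking.

```bash
cat >> h.py <<'E'
def wl(name):
    from scipy.spatial.transform import Rotation as R
    s=ctrl.get_state();d=cams.get_image('wrist');T=np.eye(4);T[:3,:3]=R.from_rotvec(s['tool_rot']).as_matrix();T[:3,3]=s['position']
    d['world_from_camera']=T@d['tool_from_camera'];im=d['image']
    cv2.imwrite(f'pics/{name}.png',cv2.cvtColor(im,cv2.COLOR_RGB2BGR))
    h=cv2.cvtColor(im,cv2.COLOR_RGB2HSV).astype(int);H,S,V=h[...,0],h[...,1],h[...,2]
    roi=np.zeros(H.shape,bool);roi[:208]=1
    red=roi&((H<4)|(H>174))&(S>160)&(V>120); br=roi&(H>=4)&(H<16)&(S>90)&(V>110)
    def big(m):
        n,l,q,_=cv2.connectedComponentsWithStats((m*255).astype(np.uint8));k=1+np.argmax(q[1:,4]);return l==k
    out={}
    for n,m in(('red',red),('wood',br)):
        if m.sum()<60: print('no',n);continue
        v,u=np.where(big(m));w=np.array([ray(d,a,b,.024) for a,b in zip(u,v)])
        r=cv2.minAreaRect((w*1000).astype(np.float32));bx=cv2.boxPoints(r)/1000
        out[n]=bx;print(n,'px u',u.min(),u.max(),'v',v.min(),v.max(),'ctr',(np.array(r[0])/1000).round(4),'size',np.round(r[1],1),'ctr bay',tobay(np.array(r[0])/1000).round(4))
        print('   corners bay',[tobay(p).round(3).tolist() for p in bx])
    if 'wood' in out:
        bx=out['wood'];e=max((bx[1]-bx[0],bx[2]-bx[1]),key=np.linalg.norm);e=e*np.sign(e[1]) ;e=e/np.linalg.norm(e)
        th=np.degrees(np.arctan2(e[1],e[0]));print('dir',th.round(1),'tilt',(th-90-np.degrees(A)).round(1))
E
python3 -c "
from h import *
wl('w3')"
```

```text
no red
wood px u 0 368 v 77 207 ctr [ 0.4942 -0.2318] size [164.5  21.2] ctr bay [-0.0292  0.0516]
   corners bay [[-0.033, -0.031], [-0.012, -0.03], [-0.025, 0.134], [-0.046, 0.133]]
dir 70.1 tilt 4.7
```

Call:
{"name": "move_arm", "arguments": {
  "deltas": [
    {"linear": [0.17,0.04,0],"turn": [0,0,0],"claw": 1},
    {"linear": [0.17,0.04,0],"turn": [0,0,0],"claw": 1},
    {"linear": [0.17,0.04,0],"turn": [0,0,0],"claw": 1},
    {"linear": [0.17,0.02,0],"turn": [0,0,0],"claw": 1},
    {"linear": [0.17,0.02,0],"turn": [0,0,0],"claw": 1},
    {"linear": [0.17,0.02,0],"turn": [0,0,0],"claw": 1},
    {"linear": [0.17,0,0],"turn": [0,0,0],"claw": 1},
    {"linear": [0.17,0,0],"turn": [0,0,0],"claw": 1},
    {"linear": [0,0,0],"turn": [0,0,0],"claw": 1}
  ]
}}

```text
time: 4.43
position: [0.4863, -0.2985, 0.0317]
tool_rot: [3.141, 0.002, 0.002]
ft_force: [0.4, -0.8, 0.4]
grip_width: 0.004
```

```bash
sed -i 's/(S>160)&(V>120)/(S>150)\&(V>90)/' h.py; python3 -c "
from h import *
st();wl('w4')
im=cv2.cvtColor(cv2.imread('pics/w2.png'),cv2.COLOR_BGR2HSV)
print(im[190:200:4,370:385:5])"
```

```text
t 4.43 pos [ 0.4863 -0.2985  0.0317] bay [-0.0086 -0.0123] toolx [1.    0.001 0.001] z [ 0.001 -0.    -1.   ] F [ 0.4 -0.8  0.4] grip 0.0
red px u 356 390 v 203 207 ctr [ 0.5185 -0.3202] size [ 1.9 15.8] ctr bay [ 0.0297 -0.0186]
   corners bay [[0.026, -0.012], [0.032, -0.026], [0.034, -0.025], [0.027, -0.011]]
wood px u 0 355 v 185 207 ctr [ 0.5227 -0.2295] size [ 10.5 164.7] ctr bay [-0.0043  0.0655]
   corners bay [[-0.043, 0.138], [0.025, -0.011], [0.035, -0.007], [-0.034, 0.143]]
dir 90.1 tilt 24.7
[[[ 30   8 160]
  [ 30   6 161]
  [ 45   6 160]]

 [[ 30   7 156]
  [ 30   5 155]
  [ 30   7 154]]

 [[  4 101  98]
  [ 15  14 145]
  [ 30   7 153]]]
```

View pics/w4.png

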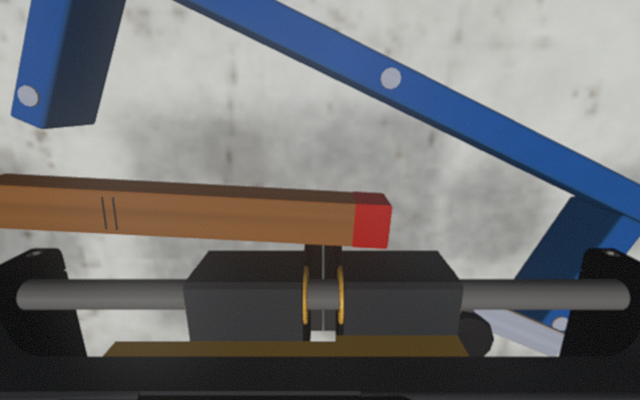

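Call:
{"name": "move_arm", "arguments": {
  "deltas": [
    {"linear": [-0.5,0,0],"turn": [0,0,0],"claw": 1},
    {"linear": [-0.3,0,0],"turn": [0,0,0],"claw": 1},
    {"linear": [0,-0.9,0],"turn": [0,0,0],"claw": 1},
    {"linear": [0,-0.9,0],"turn": [0,0,0],"claw": 1},
    {"linear": [0,-0.9,0],"turn": [0,0,0],"claw": 1},
    {"linear": [0,-0.9,0],"turn": [0,0,0],"claw": 1},
    {"linear": [0,-0.9,0],"turn": [0,0,0],"claw": 1},
    {"linear": [0,-0.9,0],"turn": [0,0,0],"claw": 1},
    {"linear": [0,-0.9,0],"turn": [0,0,0],"claw": 1},
    {"linear": [0,-0.9,0],"turn": [0,0,0],"claw": 1},
    {"linear": [0.2,0,0],"turn": [0,0,0],"claw": 1},
    {"linear": [0,0,0],"turn": [0,0,0],"claw": 1},
    {"linear": [0,0,0],"turn": [0,0,0],"claw": 1}
  ]
}}

```text
time: 5.57
position: [0.4668, -0.0835, 0.0317]
tool_rot: [3.141, -0.0, 0.001]
ft_force: [-0.4, -0.5, -0.6]
grip_width: 0.002
```

```bash
python3 -c "
from h import *
st();wl('w5');look('l5')"
```

```text
t 5.57 pos [ 0.4668 -0.0835  0.0317] bay [-0.1159  0.1751] toolx [ 1. -0.  0.] z [ 0.    -0.001 -1.   ] F [-0.4 -0.5 -0.6] grip 0.0
no red
wood px u 430 639 v 142 169 ctr [ 0.5218 -0.1767] size [94.5  7.9] ctr bay [-0.0271  0.1132]
   corners bay [[-0.013, 0.068], [-0.006, 0.071], [-0.041, 0.159], [-0.048, 0.156]]
dir 87.0 tilt 21.6
size mm [20.281307220458984, 157.16062927246094] npix 493 nred 41 ctr [ 0.509  -0.2495] dir 86.5 tilt in bay 21.1 redpatch bay [ 0.0174 -0.0235] ctr bay [-0.0084  0.0417]
red [ 0.5029 -0.3493] [ 0.0276 -0.0516] plain [ 0.5152 -0.1496] [-0.0443  0.135 ]
from red patch: ctr [ 0.5111 -0.2256] plain bay [-0.0524  0.1576]
```

View pics/l5.png

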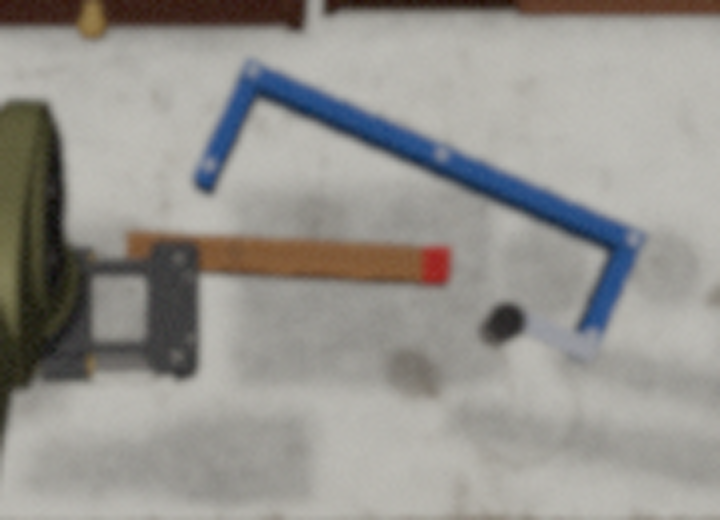

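The top view shows the timber at 21° tilt to the bay, its red end pointing at the gap between post and back rail, and its plain end outside the bay. I'll line up on the plain end and push along the axis.

Call:
{"name": "move_arm", "arguments": {
  "deltas": [
    {"linear": [0.8,0,0],"turn": [0,0,0],"claw": 1},
    {"linear": [0.85,0,0],"turn": [0,0,0],"claw": 1},
    {"linear": [0,0.3,0],"turn": [0,0,0],"claw": 1},
    {"linear": [0,0.3,0],"turn": [0,0,0],"claw": 1},
    {"linear": [0,0.2,0],"turn": [0,0,0],"claw": 1},
    {"linear": [-0.01,0.17,0],"turn": [0,0,0],"claw": 1},
    {"linear": [-0.01,0.17,0],"turn": [0,0,0],"claw": 1},
    {"linear": [-0.01,0.17,0],"turn": [0,0,0],"claw": 1},
    {"linear": [-0.01,0.17,0],"turn": [0,0,0],"claw": 1},
    {"linear": [-0.01,0.17,0],"turn": [0,0,0],"claw": 1},
    {"linear": [-0.01,0.17,0],"turn": [0,0,0],"claw": 1},
    {"linear": [-0.01,0.17,0],"turn": [0,0,0],"claw": 1},
    {"linear": [0,0,0],"turn": [0,0,0],"claw": 1},
    {"linear": [0,0,0],"turn": [0,0,0],"claw": 1}
  ]
}}

```text
time: 6.83
position: [0.5142, -0.143, 0.0316]
tool_rot: [3.141, -0.001, 0.0]
ft_force: [-0.2, 0.2, 1.4]
grip_width: 0.004
```

```bash
python3 -c "
from h import *
st();wl('w6');look('l6')"
```

```text
t 6.83 pos [ 0.5142 -0.143   0.0316] bay [-0.048   0.1406] toolx [ 1.    -0.001  0.   ] z [ 0. -0. -1.] F [-0.2  0.2  1.4] grip 0.0
no red
no wood
size mm [20.121440887451172, 108.15190124511719] npix 356 nred 37 ctr [ 0.509  -0.2939] dir 87.9 tilt in bay 22.5 redpatch bay [ 0.0287 -0.044 ] ctr bay [0.0101 0.0013]
red [ 0.5053 -0.3938] [ 0.0483 -0.0911] plain [ 0.5127 -0.1939] [-0.0282  0.0937]
from red patch: ctr [ 0.5105 -0.2489] plain bay [-0.0455  0.1353]
```

View pics/l6.png

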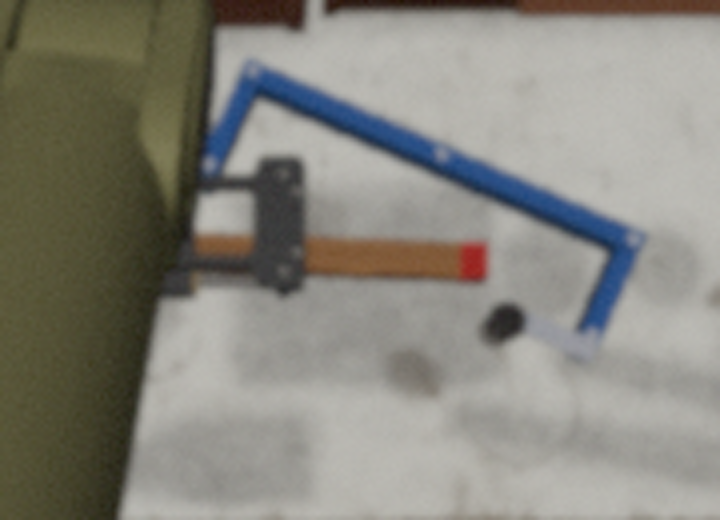

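Call:
{"name": "move_arm", "arguments": {
  "deltas": [
    {"linear": [-0.01,0.17,0],"turn": [0,0,0],"claw": 1},
    {"linear": [-0.01,0.17,0],"turn": [0,0,0],"claw": 1},
    {"linear": [-0.01,0.17,0],"turn": [0,0,0],"claw": 1},
    {"linear": [-0.01,0.17,0],"turn": [0,0,0],"claw": 1},
    {"linear": [-0.01,0.17,0],"turn": [0,0,0],"claw": 1},
    {"linear": [-0.01,0.17,0],"turn": [0,0,0],"claw": 1},
    {"linear": [-0.01,0.17,0],"turn": [0,0,0],"claw": 1},
    {"linear": [0,0,0],"turn": [0,0,0],"claw": 1}
  ]
}}

```text
time: 7.6
position: [0.5119, -0.18, 0.0316]
tool_rot: [3.14, -0.002, 0.0]
ft_force: [-0.2, 0.3, -0.1]
grip_width: 0.009
```

```bash
python3 -c "
from h import *
st();look('l7')"
```

```text
t 7.6 pos [ 0.5119 -0.18    0.0316] bay [-0.0347  0.1061] toolx [ 1.    -0.002  0.   ] z [ 0.    -0.001 -1.   ] F [-0.2  0.3 -0.1] grip 0.01
size mm [19.889759063720703, 103.14034271240234] npix 330 nred 40 ctr [ 0.5126 -0.3332] dir 89.9 tilt in bay 24.5 redpatch bay [ 0.0483 -0.0739] ctr bay [ 0.0297 -0.033 ]
red [ 0.5124 -0.4332] [ 0.0711 -0.124 ] plain [ 0.5128 -0.2332] [-0.0118  0.0581]
from red patch: ctr [ 0.5127 -0.2842] plain bay [-0.0321  0.1026]
```

Call:
{"name": "move_arm", "arguments": {
  "deltas": [
    {"linear": [-0.05,0.15,0],"turn": [0,0,0],"claw": 1},
    {"linear": [-0.05,0.15,0],"turn": [0,0,0],"claw": 1},
    {"linear": [-0.05,0.15,0],"turn": [0,0,0],"claw": 1},
    {"linear": [-0.05,0.15,0],"turn": [0,0,0],"claw": 1},
    {"linear": [0,0,0],"turn": [0,0,0],"claw": 1}
  ]
}}

```text
time: 8.07
position: [0.5054, -0.1977, 0.0315]
tool_rot: [3.141, -0.002, -0.001]
ft_force: [0.0, 0.2, -0.1]
grip_width: 0.002
```

```bash
python3 -c "
from h import *
st();look('l8')"
```

```text
t 8.07 pos [ 0.5054 -0.1977  0.0315] bay [-0.0332  0.0873] toolx [ 1.    -0.002 -0.   ] z [-0.    -0.001 -1.   ] F [ 0.   0.2 -0.1] grip 0.0
size mm [22.020788192749023, 102.08341217041016] npix 341 nred 46 ctr [ 0.5114 -0.3518] dir 93.3 tilt in bay 27.9 redpatch bay [ 0.0583 -0.0895] ctr bay [ 0.0363 -0.0504]
red [ 0.5172 -0.4517] [ 0.0831 -0.1387] plain [ 0.5056 -0.252 ] [-0.0104  0.038 ]
from red patch: ctr [ 0.5097 -0.3027] plain bay [-0.0324  0.082 ]
```

View pics/l8.png

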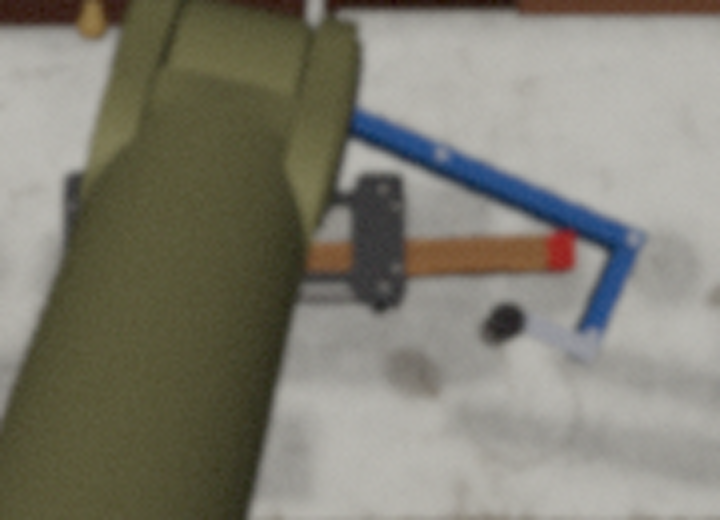

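Red end is now behind the post at about (562,250) in the crop, near the back rail. The plain end is still outside, so I'll go round to the robot side and push it in.

Call:
{"name": "move_arm", "arguments": {
  "deltas": [
    {"linear": [0,-0.7,0],"turn": [0,0,0],"claw": 1},
    {"linear": [-0.7,0,0],"turn": [0,0,0],"claw": 1},
    {"linear": [-0.65,0,0],"turn": [0,0,0],"claw": 1},
    {"linear": [0,0,0],"turn": [0,0,0],"claw": 1},
    {"linear": [0,0.7,0],"turn": [0,0,0],"claw": 1},
    {"linear": [0,0.7,0],"turn": [0,0,0],"claw": 1},
    {"linear": [0,0.4,0],"turn": [0,0,0],"claw": 1},
    {"linear": [0.22,0,0],"turn": [0,0,0],"claw": 1},
    {"linear": [0.22,0,0],"turn": [0,0,0],"claw": 1},
    {"linear": [0.22,0,0],"turn": [0,0,0],"claw": 1},
    {"linear": [0.2,-0.01,0],"turn": [0,0,0],"claw": 1},
    {"linear": [0.2,-0.02,0],"turn": [0,0,0],"claw": 1},
    {"linear": [0.2,-0.03,0],"turn": [0,0,0],"claw": 1},
    {"linear": [0.2,-0.04,0],"turn": [0,0,0],"claw": 1},
    {"linear": [0.2,-0.05,0],"turn": [0,0,0],"claw": 1},
    {"linear": [0,0,0],"turn": [0,0,0],"claw": 1}
  ]
}}

```text
time: 9.45
position: [0.5171, -0.2237, 0.0317]
tool_rot: [-3.141, -0.003, -0.002]
ft_force: [-0.1, -0.0, 0.8]
grip_width: 0.009
```

```bash
python3 -c "
from h import *
st();look('l9');wl('w9')"
```

```text
t 9.45 pos [ 0.5171 -0.2237  0.0317] bay [-0.0118  0.0685] toolx [1.    0.002 0.002] z [ 0.002  0.    -1.   ] F [-0.1 -0.   0.8] grip 0.01
size mm [20.889074325561523, 69.92610931396484] npix 229 nred 41 ctr [ 0.5108 -0.364 ] dir 80.3 tilt in bay 14.8 redpatch bay [ 0.0481 -0.0892] ctr bay [ 0.0409 -0.0617]
red [ 0.4939 -0.4626] [ 0.0665 -0.1583] plain [ 0.5278 -0.2654] [0.0153 0.035 ]
from red patch: ctr [ 0.5218 -0.2994] plain bay [-0.0016  0.0983]
no red
wood px u 288 374 v 192 207 ctr [ 0.5512 -0.2262] size [ 7.2 39.9] ctr bay [0.0203 0.0804]
   corners bay [[0.009, 0.097], [0.025, 0.061], [0.032, 0.064], [0.015, 0.1]]
dir 90.1 tilt 24.7
```

View pics/w9.png

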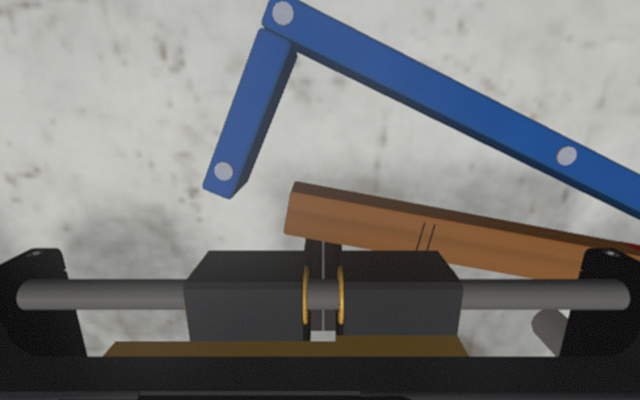

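Call:
{"name": "move_arm", "arguments": {
  "deltas": [
    {"linear": [0.17,0.06,0],"turn": [0,0,0],"claw": 1},
    {"linear": [0.17,0.06,0],"turn": [0,0,0],"claw": 1},
    {"linear": [0.17,0.06,0],"turn": [0,0,0],"claw": 1},
    {"linear": [0.17,0.06,0],"turn": [0,0,0],"claw": 1},
    {"linear": [0.17,0.07,0],"turn": [0,0,0],"claw": 1},
    {"linear": [0.17,0.07,0],"turn": [0,0,0],"claw": 1},
    {"linear": [0,0,0],"turn": [0,0,0],"claw": 1}
  ]
}}

```text
time: 10.13
position: [0.5473, -0.2367, 0.0317]
tool_rot: [3.141, 0.0, 0.002]
ft_force: [-1.0, 0.8, 0.2]
grip_width: 0.004
```

```bash
python3 -c "
from h import *
st();look('l10');wl('w10')"
```

```text
t 10.13 pos [ 0.5473 -0.2367  0.0317] bay [0.0211 0.0693] toolx [1.    0.    0.001] z [ 0.001 -0.    -1.   ] F [-1.   0.8  0.2] grip 0.0
size mm [21.29265594482422, 74.5611343383789] npix 237 nred 43 ctr [ 0.5116 -0.3655] dir 65.8 tilt in bay 0.4 redpatch bay [ 0.0424 -0.0933] ctr bay [ 0.0422 -0.0627]
red [ 0.4706 -0.4567] [ 0.0429 -0.1627] plain [ 0.5526 -0.2743] [0.0415 0.0373]
from red patch: ctr [ 0.5375 -0.3077] plain bay [0.041  0.1007]
no red
wood px u 291 363 v 181 207 ctr [ 0.5842 -0.2368] size [12.4 33.4] ctr bay [0.0547 0.0845]
   corners bay [[0.042, 0.097], [0.056, 0.067], [0.067, 0.072], [0.053, 0.102]]
dir 90.0 tilt 24.6
```

View pics/w10.png

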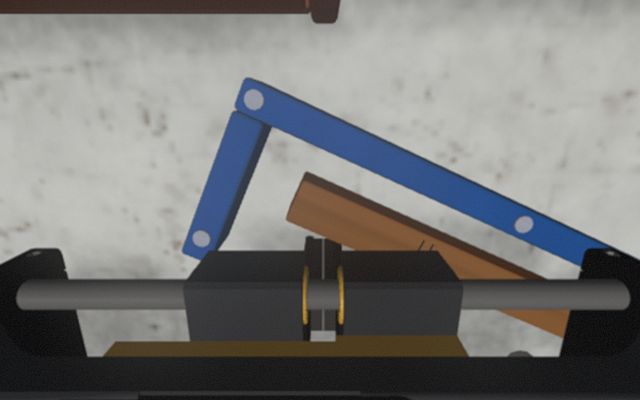

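Call:
{"name": "move_arm", "arguments": {
  "deltas": [
    {"linear": [-0.36,-0.17,0],"turn": [0,0,0],"claw": 1},
    {"linear": [0,0,0],"turn": [0,0,0],"claw": 1},
    {"linear": [-0.29,0.63,0],"turn": [0,0,0],"claw": 1},
    {"linear": [-0.29,0.63,0],"turn": [0,0,0],"claw": 1},
    {"linear": [-0.29,0.63,0],"turn": [0,0,0],"claw": 1},
    {"linear": [0,0,0],"turn": [0,0,0],"claw": 1},
    {"linear": [0.11,0.05,0],"turn": [0,0,0],"claw": 1},
    {"linear": [0.11,0.05,0],"turn": [0,0,0],"claw": 1},
    {"linear": [0.11,0.05,0],"turn": [0,0,0],"claw": 1},
    {"linear": [0.11,0.05,0],"turn": [0,0,0],"claw": 1},
    {"linear": [0.11,0.05,0],"turn": [0,0,0],"claw": 1},
    {"linear": [0.11,0.05,0],"turn": [0,0,0],"claw": 1},
    {"linear": [0.11,0.05,0],"turn": [0,0,0],"claw": 1},
    {"linear": [0.08,0.04,0],"turn": [0,0,0],"claw": 1},
    {"linear": [0,0,0],"turn": [0,0,0],"claw": 1},
    {"linear": [0,0,0],"turn": [0,0,0],"claw": 1}
  ]
}}

```text
time: 11.57
position: [0.535, -0.2996, 0.0315]
tool_rot: [3.141, 0.0, 0.001]
ft_force: [-0.3, 0.4, -0.5]
grip_width: 0.006
```

```bash
python3 -c "
from h import *
st();look('l11')"
```

```text
t 11.57 pos [ 0.535  -0.2996  0.0315] bay [0.0361 0.007 ] toolx [1.    0.    0.001] z [ 0.001 -0.    -1.   ] F [-0.3  0.4 -0.5] grip 0.01
size mm [15.188278198242188, 19.79286003112793] npix 47 nred 0 ctr [ 0.593  -0.2455] dir 89.6 tilt in bay 24.2 redpatch bay None ctr bay [0.0663 0.0802]
red [ 0.5924 -0.3455] [ 0.1074 -0.011 ] plain [ 0.5936 -0.1456] [0.0253 0.1714]
```

Call:
{"name": "move_arm", "arguments": {
  "deltas": [
    {"linear": [0.03,0.014,0],"turn": [0,0,0],"claw": 1},
    {"linear": [0.03,0.014,0],"turn": [0,0,0],"claw": 1},
    {"linear": [0,0,0],"turn": [0,0,0],"claw": 1}
  ]
}}

```text
time: 11.87
position: [0.536, -0.3002, 0.0315]
tool_rot: [-3.141, 0.0, 0.001]
ft_force: [-1.6, 1.2, 0.4]
grip_width: 0.008
```

```bash
python3 -c "
from h import *
st();wl('w12')"
```

```text
t 11.87 pos [ 0.536  -0.3002  0.0315] bay [0.0373 0.0068] toolx [ 1.    -0.    -0.001] z [-0.001  0.    -1.   ] F [-1.6  1.2  0.4] grip 0.01
no red
wood px u 163 357 v 128 207 ctr [ 0.5764 -0.2706] size [87.6 19.7] ctr bay [0.0617 0.0506]
   corners bay [[0.052, 0.007], [0.072, 0.007], [0.071, 0.094], [0.052, 0.094]]
dir 65.7 tilt 0.2
```

View pics/w12.png

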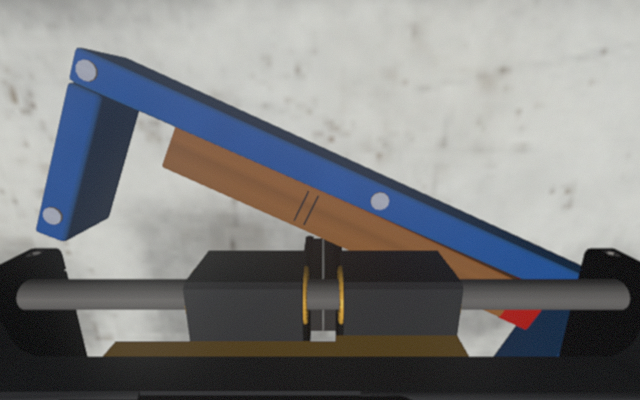

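Call:
{"name": "move_arm", "arguments": {
  "deltas": [
    {"linear": [0.04,0.02,0],"turn": [0,0,0],"claw": 1},
    {"linear": [0.04,0.02,0],"turn": [0,0,0],"claw": 1},
    {"linear": [0,0,0],"turn": [0,0,0],"claw": 1}
  ]
}}

```text
time: 12.17
position: [0.5379, -0.3014, 0.0314]
tool_rot: [-3.141, 0.0, 0.003]
ft_force: [-4.0, 1.1, 2.8]
grip_width: 0.007
```

Call:
{"name": "move_arm", "arguments": {
  "deltas": [
    {"linear": [0.04,0.02,0],"turn": [0,0,0],"claw": 1},
    {"linear": [0.04,0.02,0],"turn": [0,0,0],"claw": 1},
    {"linear": [0,0,0],"turn": [0,0,0],"claw": 1}
  ]
}}

```text
time: 12.42
position: [0.5382, -0.3015, 0.0312]
tool_rot: [-3.139, 0.0, 0.011]
ft_force: [-10.0, 3.1, 8.4]
grip_width: 0.006
```

Call:
{"name": "move_arm", "arguments": {
  "deltas": [
    {"linear": [-0.4,-0.18,0],"turn": [0,0,0],"claw": 1},
    {"linear": [-0.4,-0.18,0],"turn": [0,0,0],"claw": 1},
    {"linear": [0,0,0],"turn": [0,0,0],"claw": 1},
    {"linear": [0,0,-0.8],"turn": [0,0,0],"claw": 1},
    {"linear": [0,0,-1],"turn": [0,0,0],"claw": 1},
    {"linear": [0,0,-1],"turn": [0,0,0],"claw": 1},
    {"linear": [0,0,-1],"turn": [0,0,0],"claw": 1},
    {"linear": [0,0,-1],"turn": [0,0,0],"claw": 1},
    {"linear": [-0.25,-0.9,0],"turn": [0,0,0],"claw": 1},
    {"linear": [-0.25,-0.9,0],"turn": [0,0,0],"claw": 1},
    {"linear": [-0.25,-0.9,0],"turn": [0,0,0],"claw": 1},
    {"linear": [-0.25,-0.9,0],"turn": [0,0,0],"claw": 1},
    {"linear": [-0.25,-0.9,0],"turn": [0,0,0],"claw": 1},
    {"linear": [-0.25,-0.9,0],"turn": [0,0,0],"claw": 1},
    {"linear": [-0.25,-0.9,0],"turn": [0,0,0],"claw": 1},
    {"linear": [-0.25,-0.9,0],"turn": [0,0,0],"claw": 1},
    {"linear": [-0.25,-0.9,0],"turn": [0,0,0],"claw": 1},
    {"linear": [-0.25,-0.9,0],"turn": [0,0,0],"claw": 1},
    {"linear": [0,0,0],"turn": [0,0,0],"claw": 1},
    {"linear": [0,0,0],"turn": [0,0,0],"claw": 1}
  ]
}}

```text
time: 14.08
position: [0.4433, -0.0203, 0.1764]
tool_rot: [3.141, 0.006, 0.005]
ft_force: [-0.5, -0.5, -0.0]
grip_width: 0.005
```

```bash
python3 -c "
from h import *
st();look('l13')"
```

```text
t 14.08 pos [ 0.4433 -0.0203  0.1764] bay [-0.1636  0.2227] toolx [1.    0.004 0.003] z [ 0.003 -0.001 -1.   ] F [-0.5 -0.5 -0. ] grip 0.0
size mm [23.259151458740234, 193.9862518310547] npix 707 nred 49 ctr [ 0.5525 -0.3201] dir 65.7 tilt in bay 0.3 redpatch bay [ 0.0614 -0.0951] ctr bay [ 0.0605 -0.0045]
red [ 0.5113 -0.4113] [ 0.061  -0.1045] plain [ 0.5936 -0.229 ] [0.06   0.0955]
from red patch: ctr [ 0.5542 -0.3172] plain bay [0.0604 0.0989]
```

View pics/l13.png

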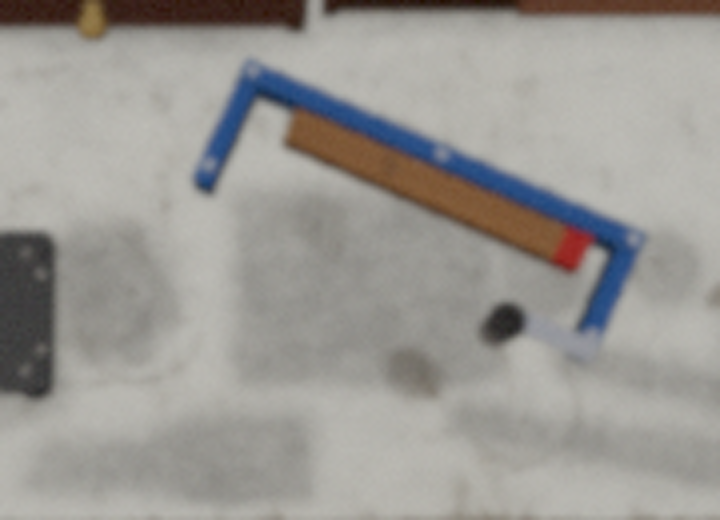

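The timber lies flat along the back rail, with its red end at (572,250) behind the post and its plain end inside the bay. The arm is clear, so I'm handing in.

```bash
python3 -c "
from h import *
print(ctrl.close_job())"
```

```text
the job is handed in; nothing more can be done
None
```

The timber is in the bay, flat along the back rail. I used only pushes with the closed fingers and handed in after about 14 s of robot time.

I swung the red end toward the bay, then slid it in behind the post while the plain end was still outside. After that I pushed the plain end in and pressed the middle against the back rail with about 10 N at the wrist.

**Last checks (top camera):**
- **Fit:** the timber is tilted 0.3° to the rail. Its centre is at x = 60 mm, y = -4 mm in the bay's frame; flush would be x = 59 mm, which is within the calibration error.
- **Ends:** both are inside the end rails, with the red end at y ≈ -104 mm and the plain end at y ≈ +96 mm.
- **Arm:** it ended with the TCP 176 mm above the table, with no contact force.
- **Jar, cup and sanding block:** I kept every push well away from them but did not measure their positions again at the end.

No check failed. The one disagreement is that the top view measured the timber as 194 x 23 mm against a true 200 x 22 mm, which I put down to picture resolution.

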